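Wedge the carburettor stand level

TASK

The plate that carries the carburettor hangs low at its free edge. Take the tapered wooden wedge (not the squared offcut of the same timber, which stays where it lies), push it thin end first, flat on the bench and square to the plate, under the middle of that free edge until the plate is lifted level against its stop and the wedge jams tight, and leave it there.

Things in the scene. Friction and masses are not known exactly. Their poses are not given: they have to be found in the camera images.
- wedge_mid (a point): Wooden wedge lying flat: 150 long, 40 wide, 38 mm thick at one end falling evenly to 4 mm at the other; 110 g. The point is mid-length, mid-width, 10.5 mm above the underside; x to the thin end (75 mm ahead), z up. Grip across the width about 55 mm behind this point, near the thick end (33 mm thick there): the last 53 mm stay outside when jammed.
- stand: Fixed steel stand with a tilting plate (140 mm wide, 8 thick) that carries a carburettor. Origin: on the bench right below the middle of the plate's free edge; x level, in under the plate, square to the edge (as the wedge goes in); y along the edge; z up. Gap under the edge 11.5 mm hanging, 26 level. Cheeks 50 mm high start 50 mm in, the carburettor (120 mm high) 92 mm in.
- plate (a joint): Tilt of the plate, rad, hinged 170 mm in from its free edge: -0.085 hanging, 0 level against its stop. It sinks by its weight (about 3 N at the edge) unless held up. The wedge meets the edge with wedge_mid 42 mm short of the stand's origin along x, and has the plate level 22 mm past it. Pushing takes 1 to 5 N, then rises steeply (over 10 N) at the stop.
- offcut_mid (a point): The squared offcut, not to be used: a plain wooden block 120 x 55 x 30 mm of even thickness, lying on the bench beside the wedge. This point is its centre; x along its length.
Mind the look-alikes: they are no part of the job. Leave any white look-alike of the part that bears wedge_mid alone.

How it is judged:
At the end, for the whole second after the job is handed in: Plate within 0.022 rad of level (edge within 4 mm of full height), bearing on the wedge with over 1 N; wedge flat (5 deg), thin end in, within 30 mm of the edge's middle and 15 deg of square, its middle 0 to 45 mm in past the edge; offcut within 30 mm of its start (value of joint plate above -0.022 rad and x of wedge_mid in the frame of stand between 0 and 0.045 m and y of wedge_mid in the frame of stand between -0.03 and 0.03 m and angle between the x axis of wedge_mid and the x axis of stand, either way round below 0.26 rad and angle between wedge_mid's own z axis and vertical below 0.09 rad and contact force between wedge and stand above 1 N); the robot touches nothing.
It fails at once if the squared offcut is moved by more than 30 mm (distance of offcut_mid from where it was at the start of the episode above 0.03 m).
It also fails if it takes over 40 s, if anything falls off the work surface, if the arm or the gripper's body presses on something with over 40 N, if the wrist force passes 120 N, or if a joint passes its speed limit or range.

ROBOT

A 7-joint arm with a two-finger parallel gripper is mounted at the origin on the work surface. World frame = base frame: x ahead of the robot, y to its left, z up, the work surface at z = 0. Lengths are in m, angles in rad, forces in N, time in s.
With the tool pointing down it reaches from about 0.425 to 1.025 m from the base axis. Payload 3.6 kg.
Tool frame: the origin (TCP) lies on the mounting face of the last link; the fingertips stand 173 mm ahead of it and the grasp point (between the pads) lies 155 mm ahead of it; z points along the fingers, y is the line along which they close (so a half turn about z gives the same grasp; the last joint's range is limited). The gripper opens to 85 mm and grips with 20 to 120 N. Pads are 22 mm wide; open, the fingers measure 114 mm over their backs; the gripper's body (76 mm by 85 mm) begins 54 mm behind the grasp point. The pads swing forward as they close: fully open they stand 13 mm farther back than shut.
Start: joints at [1.159, 0.591, 0.048, 1.609, -0.033, 0.943, -0.034], TCP at [0.227, -0.689, 0.405] pointing down, gripper open.
Joint ranges: [-2.69, 2.69], [-0.47, 2.24], [-1.27, 1.36], [0.19, 2.51], [-1.53, 4.68], [0.08, 2.07], [-3.09, 3.09]. Speed limits (rad/s): [2.57, 2.57, 3.14, 3.14, 3.14, 3.14, 3.14].

INTERFACE

Orientations are given as [roll, pitch, yaw] about the fixed x, y, z axes, in that order (R = Rz(yaw) Ry(pitch) Rx(roll)).
In Python, from station import status, snapshot, order gives the robot as it stands.
- The arm moves only by the shell command python3 -m jog 'ROWS' [FORCE]. ROWS is a JSON object of lists of equal length, an entry for each row: "hand": the closure, from 0 (fully open) to 1 (shut); "linear": the shift along the tool's x, y, z in mm, a list of three; "twist": the turn, a rotation vector about the tool's x, y, z in units of 5 degrees (1.0 is 5 degrees), a list of three. A call has 1 to 8 rows; each row shifts and turns the commanded pose from where the row before left it, along the tool's axes as they then stand; what a row does not reach is not made up. A row lasts 1/12 s, in which the tool goes at most 41.7 mm and 7.16 degrees, less where a joint would pass 70% of its speed; a pose out of reach is approached as far as the arm can. A call is refused whole if a number of a shift passes 41.7 or a number of a turn 1, either way. A call with a gripper value outside its range is refused whole. The fingers move at their own pace and stop on an object; FORCE is the grip in N (left out, the last holds). Time passes only in rows, so rows that do not move let the fingers close. It gives the time, the measured TCP pose, the force, the opening and the grip force at its end, in the units of the state.
- status.sense(): the state, without advancing time (a new reading comes with each control period).
- snapshot(name): name is "side" or "top"; returns a dict with "pixels" (384x512x3 uint8, red, green, blue), "range_z" (384x512 float32, m along the optical axis (not along the pixel's ray), 0 where there is no reading), "vfov" (degrees; the focal length in pixels is half the picture's height over the tangent of half this angle, whatever the lens; pixels are square), "cx", "cy" (the principal point, pixels), "R" (3x3) and "t" (3): a world point X has camera coordinates R X + t. Camera axes: x right, y down, z forward; pixel columns grow to the right and rows downward; lengths in m; the calibration is good to about 2 mm. A picture is of the moment at which its call begins.
- order.close_job(): hands the job in; it is judged then, once.
The state is a dict: "clock": time; "joint_positions": joint angles; "joint_vel": joint speeds; "joint_torque": joint torques, N m; "eef_pos": TCP position; "orientation": TCP orientation; "force": force on the tool from outside, world axes, zero at the start; "ft_torque": the same for the moment, N m; "finger_gap": opening from 0.0 (shut) to 1.0 (fully open); "finger_force": force on a finger pad.
Only numpy, scipy, OpenCV 4.12 (cv2) and the standard library are available. Lean on these libraries where they do the work, as an engineer would, in place of code of your own. Each camera call takes 0.05 s, during which the arm holds its last target. There are 200 camera calls.

## Working session

There is one attempt and no reset: what is moved stays moved. The work goes in short steps, Python scripts to look and compute and a shell command to move; the robot and the scene stay as the last step left them, time stands still between calls to the robot, and variables do not carry over. Pictures are saved under pics/ and viewed, at most 10 in all, crops included, and the job is handed in when it is done.

```bash
ls; mkdir -p pics; python3 - <<'E'
from station import status, snapshot
import cv2, numpy as np
print(status.sense())
for n in ("top","side"):
    s=snapshot(n); cv2.imwrite(f"pics/{n}0.png",s["pixels"][:,:,::-1]); np.savez(f"pics/{n}0.npz",**s)
    print(n,s["vfov"],s["cx"],s["cy"],s["R"],s["t"])
E
```

```text
pics
{'clock': 0.0, 'joint_positions': array([ 1.15950915,  0.5921253 ,  0.04829978,  1.60984364, -0.03331325,
        0.94271593, -0.03370611]), 'joint_vel': array([ 0.00059892, -0.00216623, -0.00102038,  0.00160022, -0.00215774,
       -0.00041837, -0.0004327 ]), 'joint_torque': array([ 2.22135018e-04, -5.48688376e+01,  1.54674020e+00, -1.98124123e+01,
        9.45569656e-03,  8.72922043e-03, -1.64473576e-06]), 'eef_pos': array([ 0.22642585, -0.68826457,  0.40352806]), 'orientation': array([-3.13930849e+00,  1.18102573e-04,  3.17853418e-01]), 'force': array([ 1.48242329, -0.83575079,  0.36717383]), 'ft_torque': array([ 0.04798985, -0.0121418 , -0.02797372]), 'finger_force': 0.0, 'finger_gap': 1.0040542615638208}
top 43.32995719842511 260.4103426997997 192.6367345926899 [[ 0.09028815 -0.99591087  0.00309638]
 [-0.97194842 -0.08879287 -0.21778911]
 [ 0.21717348  0.01665425 -0.97599094]] [0.07118183 0.43443802 1.28012158]
side 52.94664499130378 262.32197738768554 194.34018983561458 [[-0.86549544 -0.50085636  0.00778204]
 [-0.39166652  0.66696367 -0.63384289]
 [ 0.3122739  -0.55163609 -0.77342268]] [0.41717533 0.13977644 1.14047459]
```

View pics/top0.png

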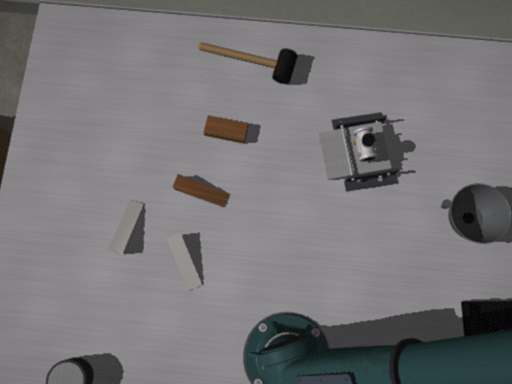

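View pics/side0.png

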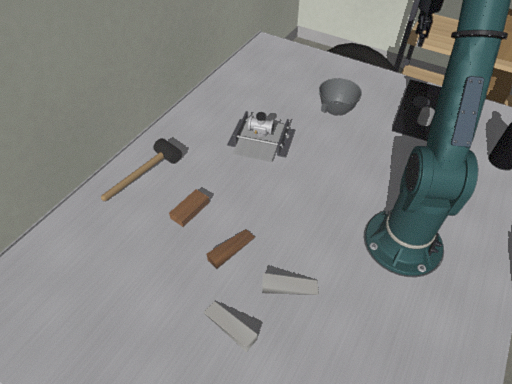

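Top view: brown candidates are a block at (227,129) and a slimmer piece at (201,190). White look-alikes lie at (127,227) and (184,262), and the stand is at about (360,152) with its free edge on the left. I'll check the brown pieces by height profile and with one enlarged crop.

```bash
cat > h.py <<'E'
import numpy as np, cv2
def world(s):
    H,W=s["range_z"].shape; f=H/2/np.tan(np.radians(float(s["vfov"]))/2)
    v,u=np.mgrid[:H,:W]; z=s["range_z"]
    c=np.stack([(u-s["cx"])/f*z,(v-s["cy"])/f*z,z],-1)
    return (c-s["t"])@s["R"]
def project(s,X):
    f=384/2/np.tan(np.radians(float(s["vfov"]))/2); c=np.asarray(X)@s["R"].T+s["t"]
    return c[...,:2]/c[...,2:]*f+[s["cx"],s["cy"]]
def brown(s):
    h=cv2.cvtColor(s["pixels"],cv2.COLOR_RGB2HSV)
    m=((h[...,0]<16)&(h[...,1]>110)&(h[...,2]>50)&(s["range_z"]>0)).astype(np.uint8)
    n,l,st,_=cv2.connectedComponentsWithStats(m)
    return [(l==i,st[i]) for i in range(1,n) if st[i,4]>250]
E
python3 - <<'E'
from h import *
np.set_printoptions(precision=4,suppress=True)
for n in ("top","side"):
    s=dict(np.load(f"pics/{n}0.npz")); W=world(s); 
    for m,st in brown(s):
        P=W[m]; T=P[P[:,2]>0.003]
        if abs(P[:,0]).max()>1.3: continue
        (c,wh,a)=cv2.minAreaRect(P[:,:2].astype(np.float32)); d=np.linalg.svd(P[:,:2]-P[:,:2].mean(0),full_matrices=False)[2][0]
        t=(P[:,:2]-c)@d
        print(n,st,"c",c,"wh",wh,"dir",d,"range",t.min(),t.max())
        print("  z95 along:",[round(float(np.percentile(P[(t>=a)&(t<a+.02),2],80)),4) for a in np.arange(-.08,.08,.02) if ((t>=a)&(t<a+.02)).sum()>4])
    # bench + stand
    if n=="top":
        print("bench",np.median(W[280:300,60:200,2]))
        for v in range(120,190,10): print(v,[f"{W[v,u,0]:.3f},{W[v,u,1]:.3f},{W[v,u,2]:.3f}" for u in range(316,345,4)])
        o=s["pixels"][:,:,::-1]
        A=cv2.resize(o[100:220,160:260],None,fx=4,fy=4,interpolation=3); B=cv2.resize(o[100:200,310:410],None,fx=4,fy=4,interpolation=3)
        B=cv2.copyMakeBorder(B,0,80,0,0,0); cv2.imwrite("pics/crop1.png",np.hstack([A,B]))
E
```

```text
top [204 116  44  27 788] c (0.6106588244438171, 0.22695022821426392) wh (0.1178765520453453, 0.05641026422381401) dir [-0.117  -0.9931] range -0.05895524823113978 0.05910521889330344
  z95 along: [0.0329, 0.0334, 0.033, 0.0329, 0.0335, 0.0332]
top [173 175  55  31 739] c (0.42356693744659424, 0.2783569097518921) wh (0.1484706699848175, 0.04009678587317467) dir [-0.235 -0.972] range -0.07438804803767231 0.07426713572648065
  z95 along: [0.0393, 0.0365, 0.0318, 0.0274, 0.023, 0.0179, 0.0142, 0.0098]
bench 0.0016682439398087029
120 ['0.672,-0.033,-0.005', '0.669,-0.043,0.007', '0.672,-0.056,0.001', '0.673,-0.067,0.001', '0.672,-0.079,0.007', '0.673,-0.090,0.007', '0.674,-0.102,0.007', '0.678,-0.115,-0.000']
130 ['0.639,-0.034,0.002', '0.643,-0.047,-0.007', '0.642,-0.058,-0.000', '0.642,-0.069,0.002', '0.632,-0.077,0.032', '0.634,-0.089,0.027', '0.634,-0.100,0.031', '0.630,-0.110,0.044']
140 ['0.608,-0.036,0.002', '0.605,-0.047,0.012', '0.603,-0.057,0.022', '0.606,-0.069,0.017', '0.605,-0.080,0.021', '0.605,-0.091,0.026', '0.606,-0.103,0.025', '0.138,0.088,1.344']
150 ['0.577,-0.038,0.0
[... 500 characters left out ...]
 '0.519,-0.119,0.021']
180 ['0.488,-0.044,0.002', '0.491,-0.056,-0.005', '0.492,-0.068,-0.005', '0.492,-0.079,-0.001', '0.491,-0.089,0.006', '0.494,-0.102,-0.002', '0.494,-0.112,0.003', '0.495,-0.124,0.001']
side [170 190  38  36 402] c (0.6125925779342651, 0.2269963175058365) wh (0.11913003027439117, 0.054689839482307434) dir [0.1028 0.9947] range -0.059544780120824654 0.05949158680084553
  z95 along: [0.0309, 0.0312, 0.0313, 0.0315, 0.0303, 0.0309]
side [208 235  32  31 321] c (0.4292186200618744, 0.29590466618537903) wh (0.11129770427942276, 0.04140535369515419) dir [0.18   0.9837] range -0.05701440016636181 0.05624455372040618
  z95 along: [0.0169, 0.0204, 0.0251, 0.0299, 0.0333, 0.0372]
```

View pics/crop1.png

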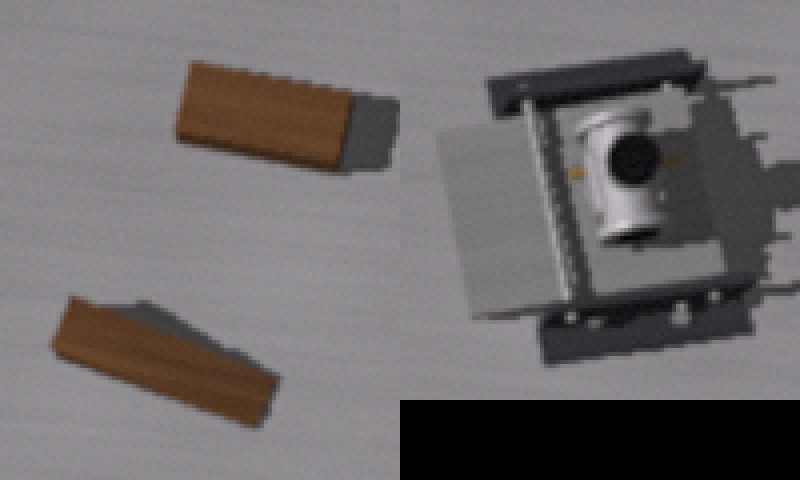

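The wedge is the piece at (201,190): 148x40 mm, height falling from 39 to about 8 mm, thin end toward -y. The one at (227,129) is an even 33 mm high and 118x56, so it is the offcut. The white ones are ignored. Next I measure the stand edge, whose corners are at about (320,132.8) and (328,179.5).

```bash
python3 - <<'E'
from h import *
np.set_printoptions(precision=4,suppress=True)
s=dict(np.load("pics/top0.npz")); W=world(s)
f=384/2/np.tan(np.radians(float(s["vfov"]))/2)
def cast(u,v,h):
    d=np.array([(u-s["cx"])/f,(v-s["cy"])/f,1])@s["R"]; o=-s["t"]@s["R"]
    return (o+d*(h-o[2])/d[2])[:2]
g=cv2.cvtColor(s["pixels"],cv2.COLOR_RGB2GRAY).astype(float); z=W[...,2]
# free edge per row: the strongest rise of height near the edge
pts=[]
for v in range(136,177):
    u0=320+8*(v-132.8)/46.7; r=np.arange(int(u0)-5,int(u0)+7)
    zz=cv2.GaussianBlur(np.nan_to_num(z),(1,5),0)[v,r]; gg=cv2.GaussianBlur(g,(1,5),0)[v,r]
    k=np.argmax(zz>0.0105); pts.append((v,r[k]-.5,r[:-1][np.argmax(np.abs(np.diff(gg)))]+.5))
pts=np.array(pts)
for c in (1,2):
    p=np.polyfit(pts[:,0],pts[:,c],1); a=cast(np.polyval(p,132.8),132.8,.0195); b=cast(np.polyval(p,179.5),179.5,.0195)
    e=(b-a)/np.linalg.norm(b-a); n=np.array([-e[1],e[0]]); n*=-np.sign(n[1])
    print(a,b,np.linalg.norm(b-a),"mid",(a+b)/2,"xdir",n,np.degrees(np.arctan2(n[1],n[0])), "resid",np.std(np.polyval(p,pts[:,0])-pts[:,c]))
# cheeks: dark tall pieces
h=(g<75)&(z>0.03)&(z<.07); 
n_,l,st,_=cv2.connectedComponentsWithStats(h[100:200,310:420].astype(np.uint8))
for i in range(1,n_):
    if st[i,4]>60:
        P=W[100:200,310:420][l==i][:,:2]; print("cheek",st[i],cv2.minAreaRect(P.astype(np.float32)),np.linalg.svd(P-P.mean(0),full_matrices=False)[2][0])
E
```

```text
[ 0.6239 -0.0384] [ 0.4877 -0.0754] 0.14117403774654597 mid [ 0.5558 -0.0569] xdir [ 0.2623 -0.965 ] -74.79495268926831 resid 0.4016992461463588
[ 0.624  -0.0389] [ 0.4876 -0.0745] 0.14093985772754816 mid [ 0.5558 -0.0567] xdir [ 0.2529 -0.9675] -75.35171037362653 resid 0.31190508086275653
cheek [ 26  15  51  13 246] ((0.6606003642082214, -0.15558545291423798), (0.01807883381843567, 0.14273279905319214), 14.615843772888184) [ 0.2451 -0.9695]
cheek [ 51  33  29  29 308] ((0.5881302952766418, -0.19298602640628815), (0.08311387896537781, 0.0862509235739708), 10.66855525970459) [-0.9855  0.1697]
cheek [ 36  68  53  12 210] ((0.5136038661003113, -0.19429495930671692), (0.0186566524207592, 0.14486953616142273), 15.774386405944824) [-0.248   0.9688]
```

```bash
python3 -m jog '{"hand":[0,0,0,0,0,0,0,0],"linear":[[17,33,0],[17,-33,0],[20,-35,0],[20,-35,0],[20,-35,0],[20,-35,0],[20,-35,0],[20,-35,0]],"twist":[[0,0,0],[0,0,0],[0,0,0],[0,0,0],[0,0,0],[0,0,0],[0,0,0],[0,0,0]]}' 40
```

```text
clock: 0.77
eef_pos: [0.3071, -0.439, 0.4043]
orientation: [-3.141, 0.0, 0.318]
force: [0.6, 0.1, -0.4]
finger_gap: 0.999
finger_force: 0.0
```

```bash
python3 -m jog '{"hand":[0,0,0,0,0,0,0,0],"linear":[[33,-20,0],[33,-20,0],[33,-20,0],[33,-20,0],[33,-20,0],[33,-20,0],[33,-20,0],[33,-20,0]],"twist":[[0,0,0],[0,0,0],[0,0,0],[0,0,0],[0,0,0],[0,0,0],[0,0,0],[0,0,0]]}'
python3 -m jog '{"hand":[0,0,0,0,0,0,0,0],"linear":[[12,-38,0],[12,-38,0],[12,-38,0],[12,-38,0],[12,-38,0],[12,-38,0],[12,-38,0],[0,-38,0]],"twist":[[0,0,0],[0,0,0],[0,0,0],[0,0,0],[0,0,0],[0,0,0],[0,0,0],[0,0,0]]}'
python3 -m jog '{"hand":[0,0,0,0,0,0,0,0],"linear":[[0,0,0],[0,0,0],[0,0,0],[0,0,0],[0,0,0],[0,0,0],[0,0,0],[0,0,0]],"twist":[[0,0,-1],[0,0,-1],[0,0,-1],[0,0,-1],[0,0,-1],[0,0,-1],[0,0,-1],[0,0,-1]]}'
```

```text
clock: 1.43
eef_pos: [0.5087, -0.2049, 0.4045]
orientation: [-3.141, 0.001, 0.318]
force: [0.2, 0.3, -0.4]
finger_gap: 0.998
finger_force: 0.0
clock: 2.1
eef_pos: [0.4939, 0.1111, 0.4049]
orientation: [-3.141, -0.003, 0.318]
force: [0.3, -0.6, 0.6]
finger_gap: 0.997
finger_force: 0.0
clock: 2.77
eef_pos: [0.4925, 0.1083, 0.4044]
orientation: [-3.141, 0.001, 1.02]
force: [0.1, 0.6, -0.3]
finger_gap: 0.997
finger_force: 0.0
```

```bash
python3 -m jog '{"hand":[0,0,0,0],"linear":[[0,0,0],[0,0,0],[0,0,0],[0,0,0]],"twist":[[0,0,-0.9],[0,0,-0.9],[0,0,-0.9],[0,0,-0.9]]}'
python3 -m jog '{"hand":[0,0,0,0,0,0,0,0],"linear":[[34,-18,20],[34,-18,20],[34,-18,20],[34,-18,20],[34,-18,20],[34,-17,20],[0,0,20],[0,0,0]],"twist":[[0,0,0],[0,0,0],[0,0,0],[0,0,0],[0,0,0],[0,0,0],[0,0,0],[0,0,0]]}'
python3 - <<'E'
from station import snapshot
import cv2,numpy as np
for n in ("top","side"):
    s=snapshot(n); np.savez(f"pics/{n}1.npz",**s)
    im=s["pixels"][:,:,::-1]; im=im[120:260,120:300] if n=="top" else im[160:300,160:340]
    cv2.imwrite(f"pics/{n}1.png",cv2.resize(im,None,fx=2.2,fy=2.2,interpolation=3))
a,b=cv2.imread("pics/top1.png"),cv2.imread("pics/side1.png"); cv2.imwrite("pics/both1.png",np.hstack([a,b]))
E
```

```text
clock: 3.1
eef_pos: [0.4926, 0.1083, 0.4044]
orientation: [-3.141, 0.0, 1.334]
force: [0.3, 0.5, -0.6]
finger_gap: 1.001
finger_force: 0.0
clock: 3.77
eef_pos: [0.4372, 0.326, 0.2659]
orientation: [-3.137, 0.004, 1.336]
force: [-0.4, -0.4, -0.3]
finger_gap: 0.994
finger_force: 0.0
```

View pics/both1.png

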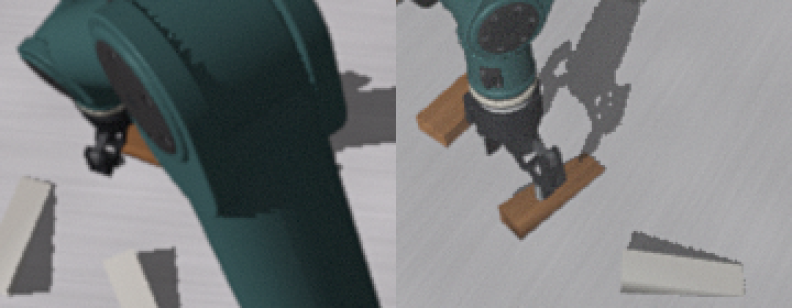

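Side view: the gripper hangs over the wedge about its thick half, fingers on either side. I descend, then close.

```bash
python3 -m jog '{"hand":[0,0,0,0,0,0,0,0],"linear":[[5,2,20],[0,0,20],[0,0,16],[0,0,12],[0,0,10],[0,0,6],[0,0,4],[0,0,0]],"twist":[[0,0,0],[0,0,0],[0,0,0],[0,0,0],[0,0,0],[0,0,0],[0,0,0],[0,0,0]]}'
python3 -m jog '{"hand":[0.3,0.5,0.7,0.8,0.9,0.9,0.9,0.9],"linear":[[0,0,0],[0,0,0],[0,0,0],[0,0,0],[0,0,0],[0,0,0],[0,0,0],[0,0,0]],"twist":[[0,0,0],[0,0,0],[0,0,0],[0,0,0],[0,0,0],[0,0,0],[0,0,0],[0,0,0]]}' 50
```

```text
clock: 4.53
eef_pos: [0.4428, 0.3278, 0.181]
orientation: [-3.142, 0.0, 1.33]
force: [-0.1, -0.3, -0.2]
finger_gap: 0.999
finger_force: 0.0
clock: 5.2
eef_pos: [0.4427, 0.3283, 0.182]
orientation: [3.141, -0.001, 1.33]
force: [-2.0, -0.6, 5.1]
finger_gap: 0.465
finger_force: 49.2
```

```bash
python3 -m jog '{"hand":[0.9,0.9,0.9,0.9,0.9,0.9,0.9,0.9],"linear":[[0,0,-15],[0,0,-20],[0,0,-15],[0,0,0],[0,0,0],[0,0,0],[0,0,0],[0,0,0]],"twist":[[0,0,0],[0,0,-0.82],[0,0,-0.82],[0,0,-0.82],[0,0,-0.82],[0,0,-0.82],[0,0,-0.82],[0,0,-0.82]]}'
python3 -m jog '{"hand":[0.9,0.9,0.9,0.9,0.9,0.9,0.9,0.9],"linear":[[-30,1,0],[-36,1,0],[-36,1,0],[-36,1,0],[-36,1,0],[-36,1,0],[-30,1,0],[-20,1,0]],"twist":[[0,0,0],[0,0,0],[0,0,0],[0,0,0],[0,0,0],[0,0,0],[0,0,0],[0,0,0]]}'
python3 -m jog '{"hand":[0.9,0.9],"linear":[[0,0,0],[0,0,0]],"twist":[[0,0,0],[0,0,0]]}'
cat > look.py <<'E'
import sys
from station import snapshot,status
from h import *
k=sys.argv[1]
np.set_printoptions(precision=4,suppress=True)
for n in ("top","side"):
    s=snapshot(n); np.savez(f"pics/{n}{k}.npz",**s)
    im=s["pixels"][:,:,::-1]; im=im[90:230,270:430] if n=="top" else im[90:230,180:340]
    cv2.imwrite(f"pics/{n}{k}.png",cv2.resize(im,None,fx=2.5,fy=2.5,interpolation=3))
    W=world(s)
    for m,st in brown(s)if 1 else []:
        P=W[m]; 
        if abs(P).max()>1.3: continue
        P2=P[:,:2]; d=np.linalg.svd(P2-P2.mean(0),full_matrices=False)[2][0]
        print(n,st,cv2.minAreaRect(P2.astype(np.float32)),"dir deg",np.degrees(np.arctan2(d[1],d[0])))
a,b=cv2.imread(f"pics/top{k}.png"),cv2.imread(f"pics/side{k}.png"); cv2.imwrite(f"pics/both{k}.png",np.hstack([a,b]))
E
python3 look.py 2
```

```text
clock: 5.87
eef_pos: [0.4427, 0.3278, 0.2314]
orientation: [3.141, 0.0, 1.834]
force: [0.6, -0.9, -1.0]
finger_gap: 0.462
finger_force: 49.9
clock: 6.53
eef_pos: [0.5178, 0.0746, 0.231]
orientation: [-3.14, 0.002, 1.826]
force: [0.4, 0.4, -1.5]
finger_gap: 0.464
finger_force: 49.8
clock: 6.7
eef_pos: [0.5176, 0.077, 0.2311]
orientation: [-3.142, 0.001, 1.827]
force: [0.4, 1.4, -0.7]
finger_gap: 0.464
finger_force: 49.8
top [204 116  44  27 782] ((0.6108741760253906, 0.2267911434173584), (0.11766582727432251, 0.05591660737991333), 83.61372375488281) dir deg -96.36698471212799
top [282 151  39  16 467] ((0.5280775427818298, 0.00973348319530487), (0.04442616552114487, 0.11732970923185349), 19.758480072021484) dir deg -72.33256973808601
side [170 190  38  36 357] ((0.612653911113739, 0.22675448656082153), (0.1198393851518631, 0.05473821982741356), 83.16509246826172) dir deg 82.92015721979405
```

View pics/both2.png

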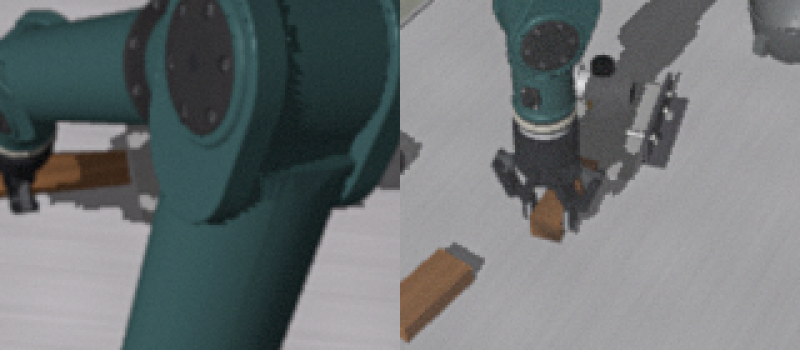

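The top view shows the thin end still outside the plate edge, at about pixel (322,158), and the wedge held straight. I lower it to the bench.

```bash
python3 -m jog '{"hand":[0.9,0.9,0.9,0.9,0.9,0.9],"linear":[[0,2,15],[0,0,15],[0,0,10],[0,0,6],[0,0,2],[0,0,0]],"twist":[[0,0,0],[0,0,0],[0,0,0],[0,0,0],[0,0,0],[0,0,0]]}'
python3 -m jog '{"hand":[0.9,0.9],"linear":[[0,0,1],[0,0,0]],"twist":[[0,0,0],[0,0,0]]}'
```

```text
clock: 7.3
eef_pos: [0.5189, 0.0801, 0.1828]
orientation: [-3.141, -0.0, 1.833]
force: [0.4, 0.3, -1.3]
finger_gap: 0.462
finger_force: 49.8
clock: 7.47
eef_pos: [0.5194, 0.0796, 0.1826]
orientation: [3.141, -0.0, 1.831]
force: [-0.7, -0.1, -1.7]
finger_gap: 0.463
finger_force: 49.8
```

```bash
python3 -m jog '{"hand":[0.9,0.9,0.9,0.9,0.9,0.9],"linear":[[0,0,1],[-8,0,0],[-12,0,0],[-12,0,0],[-8,0,0],[0,0,0]],"twist":[[0,0,0],[0,0,0],[0,0,0],[0,0,0],[0,0,0],[0,0,0]]}'
python3 -m jog '{"hand":[0.9,0.9,0.9,0.9,0.9,0.9,0.9],"linear":[[-5,0,0],[-5,0,0],[-5,0,0],[-5,0,0],[-5,0,0],[-5,0,0],[0,0,0]],"twist":[[0,0,0],[0,0,0],[0,0,0],[0,0,0],[0,0,0],[0,0,0],[0,0,0]]}'
```

```text
clock: 7.97
eef_pos: [0.5307, 0.0389, 0.1821]
orientation: [3.139, 0.001, 1.828]
force: [1.8, -2.1, 4.8]
finger_gap: 0.46
finger_force: 50.2
clock: 8.55
eef_pos: [0.5376, 0.0136, 0.1821]
orientation: [3.138, -0.004, 1.833]
force: [-0.5, 5.9, 5.4]
finger_gap: 0.463
finger_force: 50.5
```

```bash
python3 -m jog '{"hand":[0.9,0.9,0.9,0.9,0.9,0.9,0.9],"linear":[[-5,0,0],[-5,0,0],[-5,0,0],[-5,0,0],[-5,0,0],[-5,0,0],[0,0,0]],"twist":[[0,0,0],[0,0,0],[0,0,0],[0,0,0],[0,0,0],[0,0,0],[0,0,0]]}'
python3 -m jog '{"hand":[0.9,0.9,0.9,0.9],"linear":[[-3,0,0],[-3,0,0],[-3,0,0],[0,0,0]],"twist":[[0,0,0],[0,0,0],[0,0,0],[0,0,0]]}'
```

```text
clock: 9.13
eef_pos: [0.5453, -0.0154, 0.1821]
orientation: [3.138, -0.003, 1.833]
force: [-0.6, 4.4, 6.4]
finger_gap: 0.46
finger_force: 50.5
clock: 9.47
eef_pos: [0.5475, -0.0236, 0.1821]
orientation: [3.138, -0.004, 1.833]
force: [-1.5, 5.7, 7.4]
finger_gap: 0.463
finger_force: 50.7
```

Now at about +18.5 mm by estimate. I continue in small steps until the force rises.

```bash
python3 -m jog '{"hand":[0.9,0.9,0.9,0.9],"linear":[[-2,0,0],[-2,0,0],[0,0,0],[0,0,0]],"twist":[[0,0,0],[0,0,0],[0,0,0],[0,0,0]]}'
python3 -m jog '{"hand":[0.9,0.9,0.9],"linear":[[-2,0,0],[0,0,0],[0,0,0]],"twist":[[0,0,0],[0,0,0],[0,0,0]]}'
```

```text
clock: 9.8
eef_pos: [0.5484, -0.0271, 0.1821]
orientation: [3.138, -0.004, 1.834]
force: [-2.3, 6.5, 6.1]
finger_gap: 0.463
finger_force: 50.7
clock: 10.05
eef_pos: [0.5488, -0.0287, 0.1821]
orientation: [3.138, -0.004, 1.834]
force: [-1.2, 6.3, 7.6]
finger_gap: 0.462
finger_force: 50.7
```

```bash
for i in 1; do python3 -m jog '{"hand":[0.9,0.9,0.9],"linear":[[-2,0,0],[0,0,0],[0,0,0]],"twist":[[0,0,0],[0,0,0],[0,0,0]]}'; done
python3 -m jog '{"hand":[0.9,0.9,0.9],"linear":[[-2,0,0],[0,0,0],[0,0,0]],"twist":[[0,0,0],[0,0,0],[0,0,0]]}'; python3 look.py 3
```

```text
clock: 10.3
eef_pos: [0.5489, -0.0292, 0.1821]
orientation: [3.138, -0.007, 1.835]
force: [-2.7, 9.5, 6.8]
finger_gap: 0.462
finger_force: 51.1
clock: 10.55
eef_pos: [0.5491, -0.0298, 0.1821]
orientation: [3.138, -0.009, 1.836]
force: [-2.6, 12.1, 7.7]
finger_gap: 0.46
finger_force: 51.4
top [204 116  44  27 786] ((0.6098977327346802, 0.22678259015083313), (0.11752957105636597, 0.055004268884658813), 82.7663803100586) dir deg -96.48112594889594
side [170 190  38  36 349] ((0.6132777333259583, 0.22765326499938965), (0.12111544609069824, 0.05314669385552406), 83.9437484741211) dir deg 83.09549364308037
```

View pics/both3.png

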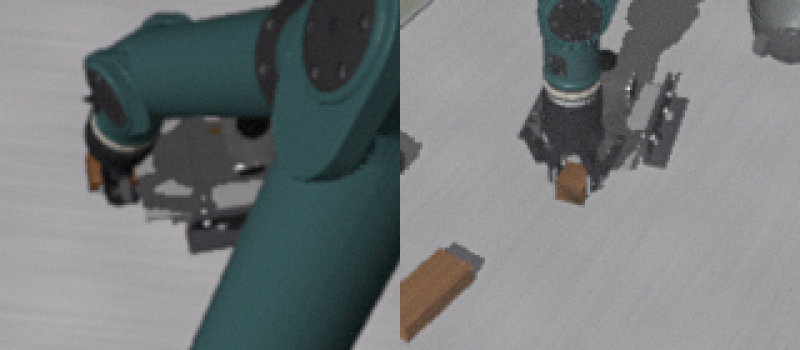

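The push force has risen above 10 N with hardly any advance, at the expected place (about +24 mm), so the wedge is jamming. One more nudge, then release and retreat.

```bash
python3 -m jog '{"hand":[0.9,0.9,0.9],"linear":[[-2,0,0],[0,0,0],[0,0,0]],"twist":[[0,0,0],[0,0,0],[0,0,0]]}'
python3 -m jog '{"hand":[0.5,0.4,0.2,0,0,0,0,0],"linear":[[0,0,0],[0,0,0],[0,0,0],[0,0,0],[0,0,0],[0,0,0],[0,0,0],[0,0,0]],"twist":[[0,0,0],[0,0,0],[0,0,0],[0,0,0],[0,0,0],[0,0,0],[0,0,0],[0,0,0]]}'
python3 -m jog '{"hand":[0,0,0,0,0,0,0,0],"linear":[[0,0,-8],[0,0,-15],[0,0,-25],[0,0,-30],[20,0,-30],[35,0,-30],[35,0,-30],[35,0,0]],"twist":[[0,0,0],[0,0,0],[0,0,0],[0,0,0],[0,0,0],[0,0,0],[0,0,0],[0,0,0]]}'
python3 -m jog '{"hand":[0,0,0,0,0,0,0,0],"linear":[[38,0,0],[38,0,0],[38,0,0],[38,0,0],[38,0,0],[20,0,0],[0,0,0],[0,0,0]],"twist":[[0,0,0],[0,0,0],[0,0,0],[0,0,0],[0,0,0],[0,0,0],[0,0,0],[0,0,0]]}'
python3 look.py 4; python3 - <<'E'
from h import *
s=dict(np.load("pics/top4.npz")); W=world(s); O=np.array([.5558,-.0568]); x=np.array([.257,-.966]); y=np.array([.966,.257])
q=(W[...,:2]-O); a=q@x; b=q@y
for lo in (-.05,-.04,-.03,-.02,-.01,.005,.015,.025,.035):
    m=(a>lo)&(a<lo+.01); print(lo,"mid z",np.median(W[m&(abs(b)<.012),2]).round(4),"sides z",np.median(W[m&(abs(b)>.03)&(abs(b)<.06),2]).round(4))
for m,st in brown(s):
    P=np.c_[a[m],b[m]]
    if abs(P).max()<.2: print("wedge outside part x",P[:,0].min(),P[:,0].max(),"y",np.percentile(P[:,1],[2,98]))
E
```

```text
clock: 10.9
eef_pos: [0.5492, -0.0303, 0.1821]
orientation: [3.138, -0.011, 1.837]
force: [-3.5, 16.0, 7.8]
finger_gap: 0.462
finger_force: 51.7
clock: 11.57
eef_pos: [0.5505, -0.0378, 0.1812]
orientation: [-3.142, 0.0, 1.831]
force: [-0.1, -0.3, -0.0]
finger_gap: 0.998
finger_force: 0.0
clock: 12.23
eef_pos: [0.5213, 0.078, 0.3487]
orientation: [3.132, 0.001, 1.829]
force: [1.3, 0.4, 0.1]
finger_gap: 0.998
finger_force: 0.0
clock: 12.9
eef_pos: [0.465, 0.281, 0.344]
orientation: [3.141, -0.0, 1.835]
force: [-0.5, -0.3, -0.8]
finger_gap: 0.998
finger_force: 0.0
side [170 192  39  34 379] ((0.6132082939147949, 0.22637346386909485), (0.12137296050786972, 0.0564161092042923), 82.90958404541016) dir deg 76.72806452482692
-0.05 mid z nan sides z nan
-0.04 mid z nan sides z nan
-0.03 mid z nan sides z nan
-0.02 mid z nan sides z nan
-0.01 mid z nan sides z nan
0.005 mid z nan sides z nan
0.015 mid z nan sides z nan
0.025 mid z nan sides z nan
0.035 mid z nan sides z nan
  return _methods._mean(a, axis=axis, dtype=dtype,
  ret = ret.dtype.type(ret / rcount)
```

View pics/both4.png

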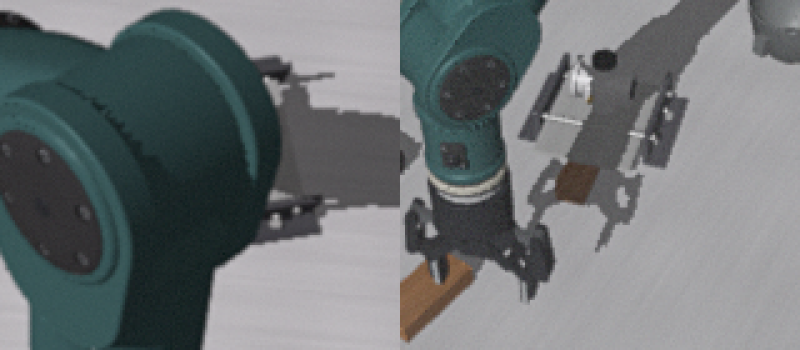

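The side view shows the wedge under the plate's free edge, its thick end outside at about full-image pixel (251,163). The top view is blocked by the arm, so I measure from the side picture.

```bash
python3 - <<'E'
from h import *
s=dict(np.load("pics/side4.npz")); W=world(s); O=np.array([.5558,-.0568]); x=np.array([.257,-.966]); y=np.array([.966,.257])
q=(W[...,:2]-O); a=q@x; b=q@y
for lo in np.arange(-.06,.045,.01):
    m=(a>lo)&(a<lo+.01); r=[np.median(W[k,2]).round(4) if k.sum()>2 else None for k in (m&(abs(b)<.012),m&(b>.03)&(b<.06),m&(b<-.03)&(b>-.06))]; print(round(lo,3),"mid/left/right z",r)
h=cv2.cvtColor(s["pixels"],cv2.COLOR_RGB2HSV); m=(h[...,0]<16)&(h[...,1]>90)&(abs(a)<.1)&(abs(b)<.06)&(W[...,2]>.004)
print(m.sum(),"wedge x",np.percentile(a[m],[2,98]),"y",np.percentile(b[m],[2,98]))
E
```

```text
-0.06 mid/left/right z [np.float64(0.0022), np.float64(-0.0002), np.float64(-0.0011)]
-0.05 mid/left/right z [np.float64(0.0226), np.float64(-0.0002), np.float64(-0.0002)]
-0.04 mid/left/right z [np.float64(0.0339), np.float64(0.0005), np.float64(-0.0012)]
-0.03 mid/left/right z [np.float64(0.0329), np.float64(-0.0013), np.float64(-0.0003)]
-0.02 mid/left/right z [np.float64(0.0288), np.float64(-0.0003), np.float64(-0.001)]
-0.01 mid/left/right z [np.float64(0.0291), np.float64(-0.0001), np.float64(-0.0008)]
0.0 mid/left/right z [np.float64(0.031), np.float64(0.0265), np.float64(0.0294)]
0.01 mid/left/right z [np.float64(0.0342), np.float64(0.0314), np.float64(0.0045)]
0.02 mid/left/right z [np.float64(0.0331), np.float64(0.0313), np.float64(0.0313)]
0.03 mid/left/right z [np.float64(0.0331), np.float64(0.0333), np.float64(0.0335)]
0.04 mid/left/right z [np.float64(0.0338), np.float64(0.033), np.float64(0.0333)]
46 wedge x [-5.05194391e-02  2.07201678e-05] y [-0.01782866  0.01824211]
```

The plate top is level at about 33–34 mm (26 + 8 expected). The wedge is centred, with about 51 mm outside, so I hand in.

```bash
python3 -c "
from station import order
print(order.close_job())"
```

```text
the job is handed in; nothing more can be done
None
```

The job is handed in (no verdict came back): the wedge is jammed thin end first under the middle of the plate's free edge, the plate measures level, the offcut has not moved, and the arm is clear.

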